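# Clear the button pots and hold the purge slide

### The arm

A 6-joint arm with a two-finger parallel gripper is mounted at the origin on the work surface. World frame = base frame: x ahead of the robot, y to its left, z up, the work surface at z = 0. Lengths are in m, angles in rad, forces in N, time in s.
With the tool pointing down it reaches from about 0.35 to 0.775 m from the base axis. Payload 5.5 kg.
Tool frame: the origin (TCP) lies on the centre line of the jaws, within the pads' length; the fingertips stand 11 mm ahead of it and the grasp point (between the pads) lies 8 mm behind it; z points along the fingers, y is the line along which they close (so a half turn about z gives the same grasp; the last joint's range is limited). The gripper opens to 85 mm and grips with 20 to 120 N. Pads are 22 mm wide; open, the fingers measure 114 mm over their backs; the gripper's body (76 mm by 85 mm) begins 54 mm behind the grasp point. The pads swing forward as they close: fully open they stand 13 mm farther back than shut.
Start: joints at [-1.399, 0.313, 0.046, 1.304, 0, 1.431], TCP at [0.176, -0.547, 0.21] pointing down, gripper open.
Joint ranges: [-2.76, 2.76], [-0.86, 1.69], [-1.03, 1.26], [-2.2, 2.34], [-1.47, 1.5], [-3.14, 3.14]. Speed limits (rad/s): [2.57, 2.57, 3.14, 3.14, 3.14, 3.14].

### API

Orientations are given as a unit quaternion [w, x, y, z].
In Python, from workcell import env, viewer, order, models gives the robot as it stands.
- The arm moves only by the tool drive_tool, never from a script. Its argument "series" is a list that holds one entry, the list of rows, each a list of 6 numbers: the shift along the tool's x, y, z each as a share of 120 mm, from -1 to 1, then the turn, a rotation vector about the tool's x, y, z each as a share of 180 degrees, from -1 to 1. A call has 1 to 20 rows; each row shifts and turns the commanded pose from where the row before left it, along the tool's axes as they then stand; what a row does not reach is not made up. A row lasts 1/8 s, in which the tool goes at most 62.5 mm and 10.7 degrees, less where a joint would pass 70% of its speed; a pose out of reach is approached as far as the arm can. A call with a number of a shift or a turn outside -1 to 1 is refused whole. A call with a gripper value outside its range is refused whole. "jaw" is the opening, from -1 (shut) to 1 (fully open), set as the call begins (left out, the last holds). The fingers move at their own pace and stop on an object; "grip_force" is the grip in N (left out, the last holds). Time passes only in rows, so rows that do not move let the fingers close. It gives the time, the measured TCP pose, the force, the opening and the grip force at its end, in the units of the state.
- env.get_state(): the state, without advancing time (a new reading comes with each control period).
- viewer.read_camera(name): name is "scene" or "top" or "wrist"; returns the picture (384x512x3 uint8, red, green, blue); there is no depth.
- viewer.camera_info(name): a dict with "intrinsics" (3x3 intrinsics, pixels), "R" (3x3) and "t" (3): a world point X has camera coordinates R X + t; the wrist camera has in their place "T_tool_cam" (4x4, takes a point from camera to tool coordinates, whose origin is the TCP and whose axes are the flange's). Camera axes: x right, y down, z forward; pixel columns grow to the right and rows downward; lengths in m; the calibration is good to about 2 mm. The wrist camera is an equidistant fisheye: a pixel r from the principal point sees the ray r / f radians off the axis. A picture is of the moment at which its call begins: read the wrist's pose just before it. camera_info takes no time and is no camera call.
- order.hand_in(): hands the job in; it is judged then, once.
Trained networks look in the newest picture that a camera, given by its name, has taken for a name from the list of things; names that differ only in an ending like _2 or _b are one class to them, and where a whole thing is asked for, a point or a joint stands for the part that bears it (a point fixed in the world has none). Each returns a list of dicts, best first, with "score" (0 to 1); they miss things now and then, are a little off and sometimes report something else, mostly with a low value. They report only what shows in the picture. A call takes as long as a camera call. They do not tell look-alikes from the thing itself.
- models.silhouettes(label, camera): "region" (384x512 bool, what is visible of it) and "location" ([column, row] in pixels, amid what is visible of it).
The state is a dict: "clock": time; "joint_pos": joint angles; "qvel": joint speeds; "tau": joint torques, N m; "tcp_pos": TCP position; "orientation": TCP orientation; "wrist_force": force on the tool from outside, world axes, zero at the start; "ft_torque": the same for the moment, N m; "finger_gap": finger opening in m; "grip_force": force on a finger pad.
Only numpy, scipy, OpenCV 4.12 (cv2) and the standard library are available. Lean on these libraries where they do the work, as an engineer would, in place of code of your own. Each camera call takes 0.05 s, during which the arm holds its last target. There are 200 camera calls.

### The job

The two blue button pots are in the way of the steam station's sprung purge slide: nest both inside the white pot where it stands, one within the other in a straight stack, and let go of them. Then pull the slide's black handle towards the robot until its red pointer is over the green mark on the white rail, and finish while still gripping it there, because it springs back if released. Leave the other things on the shelf as they are.

Things in the scene. Friction and masses are not known exactly. Their poses are not given: they have to be found in the camera images.
- white_pot: White hollow tapered ceramic button pot, open upwards, 60 mm high: outside diameter 36 mm at the foot widening to 66 mm at 48 mm height, then a straight 66 mm collar to the rim; wall 3 mm, solid foot 26 mm thick, so a pot nested in another stands 26 mm higher with its collar free to grip. About 140 g. Origin: centre of its underside, z up.
- blue_pot_a: Blue hollow tapered ceramic button pot, open upwards, 60 mm high: outside diameter 36 mm at the foot widening to 66 mm at 48 mm height, then a straight 66 mm collar to the rim; wall 3 mm, solid foot 26 mm thick, so a pot nested in another stands 26 mm higher with its collar free to grip. About 140 g. Origin: centre of its underside, z up. It stands in front of the slide's handle, in its path.
- blue_pot_b: Blue hollow tapered ceramic button pot, open upwards, 60 mm high: outside diameter 36 mm at the foot widening to 66 mm at 48 mm height, then a straight 66 mm collar to the rim; wall 3 mm, solid foot 26 mm thick, so a pot nested in another stands 26 mm higher with its collar free to grip. About 140 g. Origin: centre of its underside, z up. Twin of the other; either may go in first.
- panel: Fixed metal control panel box with toggle switches, 140 (x) x 160 (y) x 65 mm, toggles up to 91 mm high at its far half. Origin: centre of its underside; its -x points out of the front, roughly to the robot, the way the slide pulls out. A white rail, 16 mm wide and 16 mm high, runs 135 mm out of its front, centred 45 mm to the slide's +y side.
- purge_slide: Sprung slide, axes as panel's: steel bar (20 mm wide, top at 42 mm height), upright black handle at its front end, 26 mm (x) x 14 mm (y), from 28 to 92 mm height. Origin: under the handle's centre, at shelf height. At home (handle's centre 40 mm ahead of the panel's front) at the start; slides along the panel's -x up to 85 mm against a spring, 4 N at home plus 1 N per 10 mm, and springs back.
- slide_grip (a point): Point inside the slide's handle to grip, 12 mm below its top (80 mm above the shelf), on its centre; moves with the slide
- pointer (a point): Point on the slide's red pointer rod (3 mm thick, level, 30 mm above the shelf, sticking out of the handle to its +y side) above the rail's middle; moves with the slide, level with the handle's centre along x
- mark: Fixed green mark on the white rail, 16 mm long (along x) x 22 x 6 mm, 45 to 65 mm in front of the pointer's home position. Origin: centre of its underside; axes parallel to the panel's. The pointer passes above it.
- button_saucer: White ceramic saucer of buttons, 100 mm across, 14 mm high. Not to be disturbed. Origin: underside's centre
- frosted_bottle: Frosted glass bottle with white screw cap, 60 mm across, 150 mm high. Not to be disturbed. Origin: underside's centre
- starch_can: Blue starch can, 56 mm across, 180 mm high. Not to be disturbed. Origin: underside's centre
- lint_roller: Grey-handled lint roller lying down, 210 mm long along its x, 48 mm high. Not to be disturbed. Origin: underside's centre below the joint of handle and roll
- thread_spool: Orange thread spool, 36 mm across, 42 mm high. Not to be disturbed. Origin: underside's centre
- tape_case: Yellow tape-measure case, 55 x 55 x 30 mm. Not to be disturbed. Origin: underside's centre
Not all that is in view belongs to the job. What is shaped like the blue_pot_b but turquoise is not meant. Of the things shaped like the white_pot, the white one is meant.

How it is judged:
By the outcome, as a careful person would: the job done as asked, in the order asked, and still so for the second after the job is handed in, while the arm keeps its last pose, push and grip.
It also fails if it takes over 67 s, if anything falls off the work surface, if the arm or the gripper's body presses on something with over 40 N, if the wrist force passes 120 N, or if a joint passes its speed limit or range.

## Working session

There is one attempt and no reset: what is moved stays moved. The work goes in short steps, Python scripts to look and compute and a tool call to move; the robot and the scene stay as the last step left them, time stands still between calls to the robot, and variables do not carry over. Pictures are saved under pics/ and viewed, at most 12 in all, crops included, and the job is handed in when it is done.

Besides the shell and the picture viewer there is one more tool, called after "Call:" by a JSON object that holds its "api" and its "payload". drive_tool: Moves the arm, as the interface text tells. Its arguments: {"type":"object","properties":{"series":{"type":"array"},"jaw":{"type":"number"},"grip_force":{"type":"number"}},"required":["series"]}

```bash
mkdir -p pics; cat > h.py <<'E'
import numpy as np, cv2
from workcell import env, viewer, order, models
def ray(cam,px):
    c=viewer.camera_info(cam);K=np.array(c['intrinsics']);R=np.array(c['R']);t=np.array(c['t'])
    d=R.T@np.linalg.solve(K,[px[0],px[1],1.]);return -R.T@t,d/np.linalg.norm(d)
def onz(cam,px,z):
    o,d=ray(cam,px);return o+d*(z-o[2])/d[2]
def proj(cam,X):
    c=viewer.camera_info(cam);p=np.array(c['intrinsics'])@(np.array(c['R'])@np.array(X)+np.array(c['t']));return p[:2]/p[2]
def tri(rays):
    A=sum(np.eye(3)-np.outer(d,d) for o,d in rays);b=sum((np.eye(3)-np.outer(d,d))@o for o,d in rays)
    return np.linalg.solve(A,b)
E
python3 - <<'E'
from h import *
s=env.get_state();print({k:np.round(v,3) for k,v in s.items()})
for c in ['scene','top']:
    im=viewer.read_camera(c);cv2.imwrite(f'pics/{c}0.png',cv2.resize(im[:,:,::-1],(800,600)))
    i=viewer.camera_info(c);print(c,np.round(i['intrinsics'],1).tolist(),np.round(-np.array(i['R']).T@i['t'],3))
    for l in ['white_pot','blue_pot_a','purge_slide','slide_grip','pointer','mark','panel','button_saucer','frosted_bottle','starch_can','lint_roller','thread_spool','tape_case']:
        for r in models.silhouettes(l,c):
            m=r['region'];ys,xs=np.nonzero(m);col=im[m].mean(0).astype(int)
            print(c,l,round(r['score'],2),np.round(r['location']),m.sum(),xs.min(),xs.max(),ys.min(),ys.max(),col,np.round(onz(c,r['location'],.04),3)[:2])
E
```

```text
{'clock': np.float64(0.0), 'joint_pos': array([-1.399,  0.314,  0.045,  1.304,  0.   ,  1.431]), 'qvel': array([-0.001, -0.001, -0.   ,  0.001, -0.   , -0.001]), 'tau': array([ 1.0000e-03, -4.8063e+01,  2.9853e+01,  1.9000e-02, -0.0000e+00,
        0.0000e+00]), 'tcp_pos': array([ 0.176, -0.547,  0.209]), 'orientation': array([-0.001,  0.988,  0.155, -0.   ]), 'wrist_force': array([ 0.351, -0.082,  0.019]), 'ft_torque': array([-0.003, -0.025, -0.012]), 'grip_force': np.float64(0.0), 'finger_gap': np.float64(0.085)}
scene [[372.6, 0.0, 256.2], [0.0, 372.6, 194.3], [0.0, 0.0, 1.0]] [1.11  0.352 0.631]
scene white_pot 0.84 [238. 168.] 499 225 249 159 185 [167 161 158] [ 0.43 -0.21]
scene white_pot 0.6 [211. 189.] 551 197 221 176 204 [ 94  54 114] [ 0.548 -0.206]
scene blue_pot_a 0.76 [280. 228.] 715 269 297 215 248 [ 77  98 120] [0.566 0.022]
scene blue_pot_a 0.76 [400. 253.] 844 388 419 234 268 [ 67  88 109] [0.481 0.275]
scene blue_pot_a 0.7 [380. 282.] 1075 367 402 263 302 [ 56 117 115] [0.582 0.269]
scene purge_slide 0.6 [270. 244.] 282 260 274 228 256 [58 57 59] [0.623 0.032]
scene
[... 1818 characters left out ...]
7 109 200 [144 146 145] [0.735 0.039]
top button_saucer 0.89 [230. 256.] 843 215 247 241 272 [200 188 184] [ 0.376 -0.032]
top button_saucer 0.24 [284. 171.] 111 278 288 165 177 [185  96  53] [ 0.635 -0.188]
top button_saucer 0.18 [286. 237.] 365 278 299 227 247 [169 160 158] [ 0.436 -0.196]
top frosted_bottle 0.89 [310. 149.] 469 297 321 136 161 [137 137 132] [ 0.702 -0.266]
top starch_can 0.7 [374. 170.] 619 357 392 159 184 [128 128 130] [ 0.644 -0.462]
top lint_roller 0.72 [129. 146.] 868 97 169 139 154 [142 131 125] [0.7  0.28]
top thread_spool 0.62 [282. 171.] 111 277 288 166 177 [185  96  53] [ 0.635 -0.184]
top tape_case 0.77 [179. 255.] 365 170 192 245 267 [157 132  66] [0.378 0.119]
```

View pics/scene0.png

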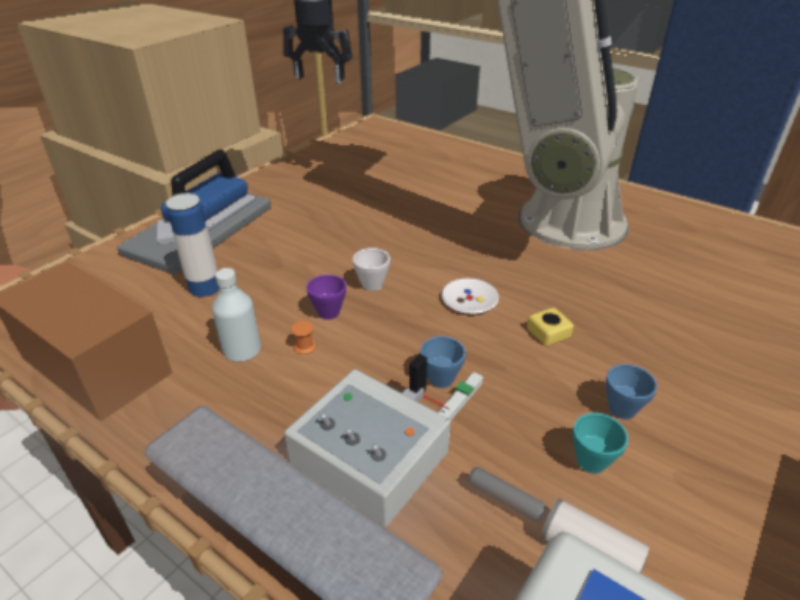

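View pics/top0.png

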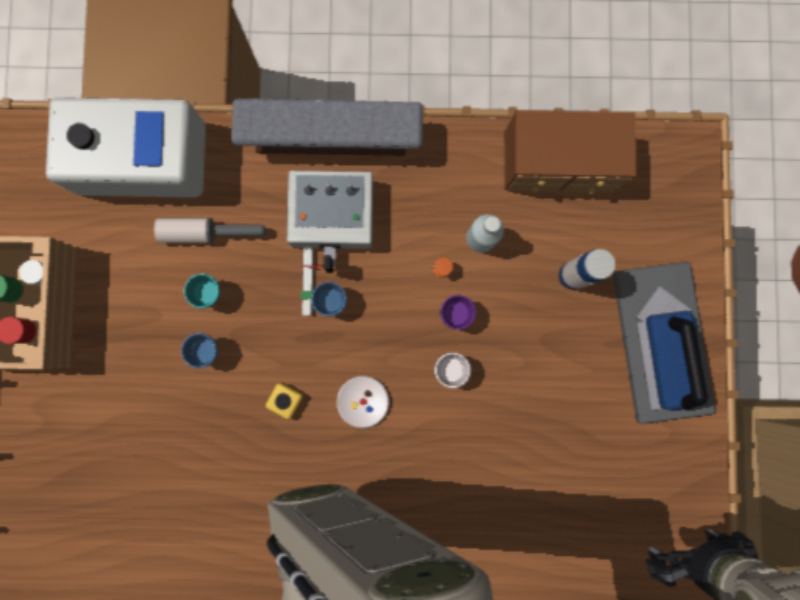

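The scene view shows white pot (371,268), purple decoy (327,297), blue pot a (442,361), blue b (629,391) and the turquoise decoy (598,443), with the handle at (418,373) and the mark at (464,388), all in 800x600 pixels. The top view agrees: white (453,370), a (328,299), b (200,350), mark (306,295). Next I fit the known shapes to the silhouettes in both views.

```bash
cat >> h.py <<'E'
from scipy.optimize import minimize
A=np.linspace(0,2*np.pi,48,endpoint=False);C=np.c_[np.cos(A),np.sin(A)]
POT=np.vstack([np.c_[C*r,np.full(48,z)] for r,z in((.018,0),(.033,.048),(.033,.06))])
def hull(cam,P):
    q=np.array([proj(cam,p) for p in P]);m=np.zeros((384*4,512*4),np.uint8)
    h=cv2.convexHull(np.round((q*4+1.5)).astype(np.int32));cv2.fillConvexPoly(m,h,1);return m
def fit(masks,P,x0,sz,yaw=False):
    big={c:cv2.resize(m.astype(np.uint8),None,fx=4,fy=4,interpolation=0) for c,m in masks.items()}
    def cost(v):
        Q=P
        if yaw: c,s=np.cos(v[3]),np.sin(v[3]);Q=P@np.array([[c,s,0],[-s,c,0],[0,0,1]])
        k=0
        for cam,m in big.items():
            h=hull(cam,Q+v[:3]);k+=1-(h&m).sum()/(h|m).sum()
        return k
    x0=np.array(x0);r=minimize(cost,x0,method='Nelder-Mead',options=dict(initial_simplex=np.vstack([x0]+[x0+np.eye(len(x0))[i]*sz[i] for i in range(len(x0))]),xatol=1e-4,fatol=1e-4))
    return r.x,r.fun
E
python3 - <<'E'
from h import *
im={c:viewer.read_camera(c) for c in('scene','top')}
D={l:{c:models.silhouettes(l,c) for c in im} for l in('white_pot','blue_pot_a','panel','slide_grip')}
def pick(l,X):
    return {c:min(D[l][c],key=lambda r:np.linalg.norm(np.array(r['location'])-proj(c,X)))['region'] for c in im}
for n,l,X in(('white','white_pot',(.438,-.2,0)),('a','blue_pot_a',(.57,.035,0)),('b','blue_pot_a',(.47,.285,0))):
    m=pick(l,(*X[:2],.04))
    print(n,fit(m,POT,X,(.01,.01,.01)),'z=0:',[np.round(fit({c:m[c]},POT,X,(.01,.01,.0001))[0],4) for c in m])
box=np.array([[x,y,z] for x in(-.07,.07) for y in(-.08,.08) for z in(0,.065)])
m=pick('panel',(.74,.04,.04));print('panel',fit({'scene':m['scene']},box,(.74,.04,0,0),(.01,.01,.0001,.05),True))
h=np.array([[x,y,z] for x in(-.013,.013) for y in(-.007,.007) for z in(.042,.092)])
m=pick('slide_grip',(.635,.03,.07));print('handle',fit(m,h,(.635,.03,0),(.01,.01,.01)))
for c in im:
    a=im[c].astype(int);R,G,B=a[...,0],a[...,1],a[...,2]
    g=(G>R*1.4)&(G>B*1.25);ok,_,st,ce=cv2.connectedComponentsWithStats(g.astype(np.uint8))
    for i in range(1,ok):
        if st[i,4]>4:print(c,'green',ce[i].round(1),st[i,4],onz(c,ce[i],.02).round(4))
    r=(R>G*1.7)&(R>B*1.6);x,y=proj(c,(.63,.06,.03)).astype(int);ys,xs=np.nonzero(r[y-20:y+20,x-20:x+20]);
    for p in zip(xs+x-20,ys+y-20):print(c,'red',p,onz(c,p,.03).round(3))
    cv2.imwrite(f'pics/{c}_c.png',cv2.resize(im[c][y-45:y+45,x-60:x+60,::-1],None,fx=3.3,fy=3.3,interpolation=2))
cv2.imwrite('pics/crop.png',np.hstack([cv2.imread('pics/scene_c.png'),cv2.imread('pics/top_c.png')]))
E
```

```text
Traceback (most recent call last):
  File "h.py", line 28, in fit
    x0=np.array(x0);r=minimize(cost,x0,method='Nelder-Mead',options=dict(initial_simplex=np.vstack([x0]+[x0+np.eye(len(x0))[i]*sz[i] for i in range(len(x0))]),xatol=1e-4,fatol=1e-4))
                      ~~~~~~~~^^^^^^^^^^^^^^^^^^^^^^^^^^^^^^^^^^^^^^^^^^^^^^^^^^^^^^^^^^^^^^^^^^^^^^^^^^^^^^^^^^^^^^^^^^^^^^^^^^^^^^^^^^^^^^^^^^^^^^^^^^^^^^^^^^^^^^^^^^^^^^^^^^^^^^^^
  File "h.py", line 26, in cost
    h=hull(cam,Q+v[:3]);k+=1-(h&m).sum()/(h|m).sum()
  File "h.py", line 17, in hull
    q=np.array([proj(cam,p) for p in P]);m=np.zeros((384*4,512*4),np.uint8)
                ~~~~^^^^^^^
  File "h.py", line 9, in proj
    c=viewer.camera_info(cam);p=np.array(c['intrinsics'])@(np.array(c['R'])@np.array(X)+np.array(c['t']));return p[:2]/p[2]
ValueError: time passes only in moves, steps and waits
```

camera_info got called too often, so I'll cache it.

```bash
sed -i 's/^def ray/import functools\ninfo=functools.lru_cache(viewer.camera_info)\ndef ray/; s/c=viewer.camera_info(cam)/c=info(cam)/' h.py
cat > m1.py <<'E'
from h import *
im={c:viewer.read_camera(c) for c in('scene','top')}
D={l:{c:models.silhouettes(l,c) for c in im} for l in('white_pot','blue_pot_a','panel','slide_grip')}
def pick(l,X):
    return {c:min(D[l][c],key=lambda r:np.linalg.norm(np.array(r['location'])-proj(c,X)))['region'] for c in im}
for n,l,X in(('white','white_pot',(.438,-.2,0)),('a','blue_pot_a',(.57,.035,0)),('b','blue_pot_a',(.47,.285,0))):
    m=pick(l,(*X[:2],.04))
    print(n,fit(m,POT,X,(.01,.01,.01)),'z=0:',[np.round(fit({c:m[c]},POT,X,(.01,.01,.0001))[0],4) for c in m])
box=np.array([[x,y,z] for x in(-.07,.07) for y in(-.08,.08) for z in(0,.065)])
m=pick('panel',(.74,.04,.04));print('panel',fit({'scene':m['scene']},box,(.74,.04,0,0),(.01,.01,.0001,.05),True))
h=np.array([[x,y,z] for x in(-.013,.013) for y in(-.007,.007) for z in(.042,.092)])
m=pick('slide_grip',(.635,.03,.07));print('handle',fit(m,h,(.635,.03,0),(.01,.01,.01)))
for c in im:
    a=im[c].astype(int);R,G,B=a[...,0],a[...,1],a[...,2]
    g=(G>R*1.4)&(G>B*1.25);ok,_,st,ce=cv2.connectedComponentsWithStats(g.astype(np.uint8))
    for i in range(1,ok):
        if st[i,4]>4:print(c,'green',ce[i].round(1),st[i,4],onz(c,ce[i],.02).round(4))
    r=(R>G*1.7)&(R>B*1.6);x,y=proj(c,(.63,.06,.03)).astype(int);ys,xs=np.nonzero(r[y-20:y+20,x-20:x+20]);
    for p in zip(xs+x-20,ys+y-20):print(c,'red',p,onz(c,p,.03).round(3))
    cv2.imwrite(f'pics/{c}_c.png',cv2.resize(im[c][y-45:y+45,x-60:x+60,::-1],None,fx=3.3,fy=3.3,interpolation=2))
cv2.imwrite('pics/crop.png',np.hstack([cv2.imread('pics/scene_c.png'),cv2.imread('pics/top_c.png')]))
print(env.get_state()['clock'],viewer.camera_info('wrist'))
E
python3 m1.py
```

```text
white (array([ 0.43867016, -0.20454517, -0.00219085]), np.float64(0.20840637086288172)) z=0: [array([ 4.405e-01, -2.026e-01,  1.000e-04]), array([ 0.4398, -0.2057, -0.    ])]
a (array([ 5.68527795e-01,  3.11459964e-02, -1.71650679e-04]), np.float64(0.2174393264876341)) z=0: [array([5.687e-01, 3.070e-02, 1.000e-04]), array([0.5685, 0.0313, 0.    ])]
b (array([ 0.46694414,  0.27404054, -0.00205506]), np.float64(0.09146045126018099)) z=0: [array([4.694e-01, 2.740e-01, 2.000e-04]), array([4.669e-01, 2.735e-01, 1.000e-04])]
panel (array([ 7.43694473e-01,  3.43179579e-02, -1.66013864e-05,  1.82192251e-02]), np.float64(0.11145379041926573))
handle (array([ 0.63842982,  0.03400276, -0.00663487]), np.float64(0.6543832601302783))
scene green [297. 248.] 55 [0.5813 0.0781 0.02  ]
scene green [222.  253.3] 18 [ 0.6932 -0.0481  0.02  ]
scene red (np.int64(271), np.int64(253)) [0.636 0.044 0.03 ]
scene red (np.int64(272), np.int64(253)) [0.635 0.046 0.03 ]
scene red (np.int64(273), np.int64(253)) [0.634 0.048 0.03 ]
scene red (np.int64(272), np.int64(254)) [0.637 0.048 0.03 ]
scene red (np.int64(2
[... 2010 characters left out ...]
d (np.int64(206), np.int64(170)) [0.634 0.047 0.03 ]
top red (np.int64(201), np.int64(171)) [0.631 0.062 0.03 ]
top red (np.int64(202), np.int64(171)) [0.631 0.059 0.03 ]
2.4 {'intrinsics': array([[297.31863964,   0.        , 255.45826635],
       [  0.        , 297.31863964, 190.34111765],
       [  0.        ,   0.        ,   1.        ]]), 'T_tool_cam': array([[ 5.13545566e-04, -9.59432431e-01, -2.81938196e-01,
         7.26598298e-02],
       [ 9.99999549e-01,  2.67472789e-04,  9.11275131e-04,
         6.15256039e-04],
       [-7.98896119e-04, -2.81938537e-01,  9.59432136e-01,
        -1.64186243e-01],
       [ 0.00000000e+00,  0.00000000e+00,  0.00000000e+00,
         1.00000000e+00]])}
```

View pics/crop.png

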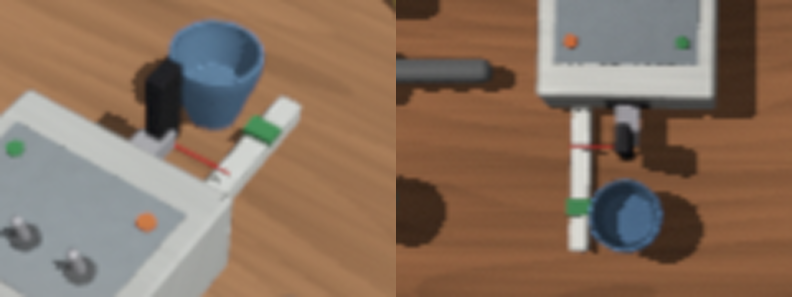

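Panel and crop agree: the pointer is at x≈0.636, the mark at x≈0.580 and the handle at y≈0.033. I turn the gripper half round first so that joint 6 stays in range.

Call:
{"api": "drive_tool", "payload": {"series": [[[0,0,0,0,0,-0.059],[0,0,0,0,0,-0.059],[0,0,0,0,0,-0.059],[0,0,0,0,0,-0.059],[0,0,0,0,0,-0.059],[0,0,0,0,0,-0.059],[0,0,0,0,0,-0.059],[0,0,0,0,0,-0.059],[0,0,0,0,0,-0.059],[0,0,0,0,0,-0.059],[0,0,0,0,0,-0.059],[0,0,0,0,0,-0.059],[0,0,0,0,0,-0.059],[0,0,0,0,0,-0.059],[0,0,0,0,0,-0.059],[0,0,0,0,0,-0.016]]], "jaw": 1}}

```text
clock: 4.4
tcp_pos: [0.1764, -0.5473, 0.2097]
orientation: [0.0, -0.002, 1.0, -0.0]
wrist_force: [-0.4, -0.2, 0.3]
finger_gap: 0.0857
grip_force: 0.0
```

Call:
{"api": "drive_tool", "payload": {"series": [[[-0.272,0.401,0.02,0,0,0],[-0.272,0.401,0.02,0,0,0],[-0.272,0.401,0.02,0,0,0],[-0.272,0.401,0.02,0,0,0],[-0.272,0.401,0.02,0,0,0],[-0.272,0.401,0.02,0,0,0],[-0.272,0.401,0.02,0,0,0],[-0.272,0.401,0.02,0,0,0],[-0.272,0.401,0.02,0,0,0],[-0.272,0.401,0.02,0,0,0],[-0.272,0.401,0.02,0,0,0],[-0.272,0.401,0.02,0,0,0],[0,0,0,0,0,0],[0,0,0,0,0,0]]]}}

```text
clock: 6.15
tcp_pos: [0.5672, 0.0304, 0.1806]
orientation: [-0.001, -0.001, 1.0, -0.0]
wrist_force: [-0.0, -0.1, 0.2]
finger_gap: 0.0855
grip_force: 0.0
```

```bash
cat >> h.py <<'E'
from scipy.spatial.transform import Rotation as Ro
def wcam():
    s=env.get_state();q=np.array(s['orientation'])
    T=np.eye(4);T[:3,:3]=Ro.from_quat(q[[1,2,3,0]]).as_matrix();T[:3,3]=s['tcp_pos']
    c=info('wrist');return T@np.array(c['T_tool_cam']),np.array(c['intrinsics'])
def wproj(W,X):
    T,K=W;p=T[:3,:3].T@(np.array(X)-T[:3,3]);r=np.hypot(p[0],p[1])+1e-12;th=np.arctan2(r,p[2])
    return np.array([K[0,2]+K[0,0]*th*p[0]/r,K[1,2]+K[1,1]*th*p[1]/r])
E
python3 - <<'E'
from h import *
print(env.get_state()['tcp_pos'])
W=wcam();im=viewer.read_camera('wrist').copy()
for (x,y),c in (((.5685,.031),(255,0,0)),((.44,-.204),(255,0,0))):
    for r,z in ((.033,.06),(.018,0)):
        p=np.array([wproj(W,(x+r*a,y+r*b,z)) for a,b in C]);cv2.polylines(im,[p.round().astype(int)],True,c)
for X in ((.636,.033,.092),(.636,.078,.03),(.58,.078,.022)):cv2.circle(im,tuple(wproj(W,X).round().astype(int)),2,(255,255,0),-1)
cv2.imwrite('pics/w1.png',cv2.resize(im[:,:,::-1],(800,600)))
E
```

```text
[0.56716568 0.03042885 0.18056728]
```

View pics/w1.png

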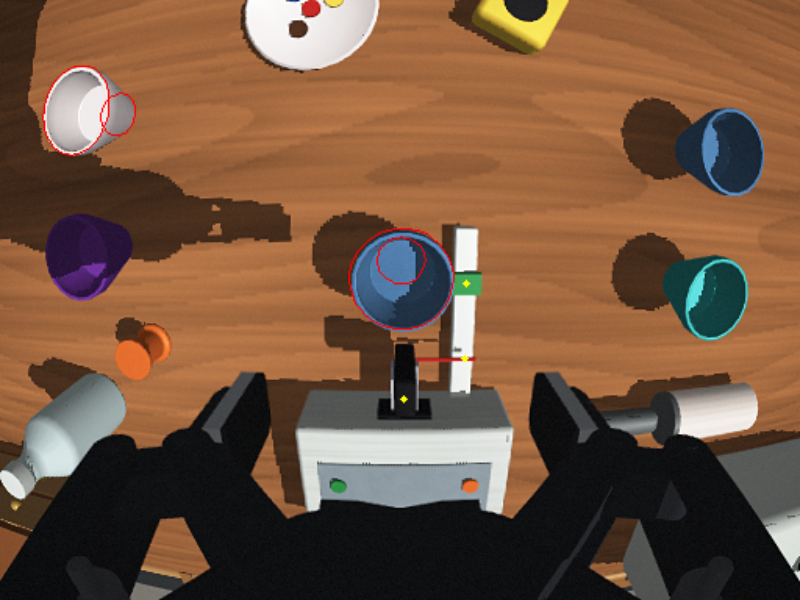

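The projected rings lie on pot a (400,280) and the white pot (78,110), and the pointer and mark dots match, so the fits are good to about 1 mm. I descend on pot a and grip it.

Call:
{"api": "drive_tool", "payload": {"series": [[[-0.011,0.008,0.3,0,0,0],[0,0,0.3,0,0,0],[0,0,0.25,0,0,0],[0,0,0.15,0,0,0],[0,0,0.1,0,0,0],[0,0,0.055,0,0,0],[0,0,0,0,0,0],[0,0,0,0,0,0]]]}}

```text
clock: 7.2
tcp_pos: [0.5695, 0.0312, 0.0431]
orientation: [0.001, -0.0, 1.0, -0.0]
wrist_force: [0.2, -0.5, 0.8]
finger_gap: 0.0854
grip_force: 0.0
```

Call:
{"api": "drive_tool", "payload": {"series": [[[0,0,0,0,0,0],[0,0,0,0,0,0],[0,0,0,0,0,0],[0,0,0,0,0,0],[0,0,0,0,0,0],[0,0,0,0,0,0]]], "jaw": -1, "grip_force": 35}}

```text
clock: 7.95
tcp_pos: [0.5689, 0.0314, 0.0423]
orientation: [-0.0, -0.0, 1.0, -0.0]
wrist_force: [0.1, -0.2, -0.0]
finger_gap: 0.0001
grip_force: 0.0
```

The fingers closed to zero, so the pot wasn't caught. I look before doing anything else.

```bash
python3 - <<'E'
from h import *
a=viewer.read_camera('wrist');b=viewer.read_camera('scene')
x,y=proj('scene',(.58,.04,.05)).astype(int)
c=cv2.resize(b[y-64:y+64,x-64:x+64],(400,400),interpolation=2)
d=cv2.resize(a[60:316,128:384],(400,400),interpolation=2)
cv2.imwrite('pics/w2.png',np.hstack([d,c])[:,:,::-1])
print(env.get_state()['wrist_force'],env.get_state()['finger_gap'])
E
```

```text
[ 0.30653067 -0.50093659  0.73055698] -0.00019955007304864317
```

View pics/w2.png

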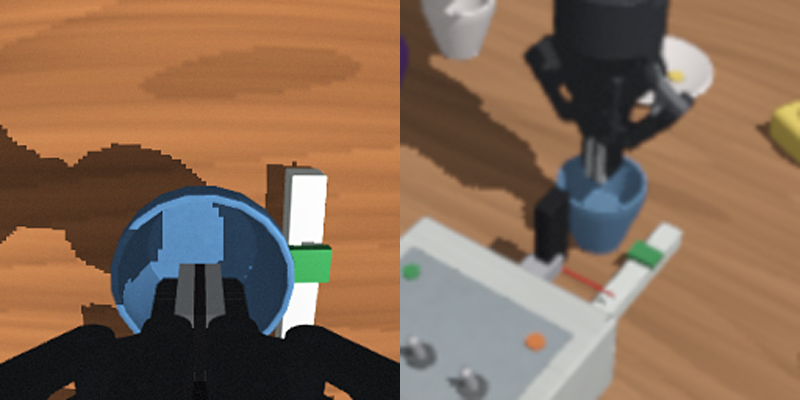

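The fingers closed over the rim and now stand inside pot a, which still appears to be in place at about (203,275) in the left half. I work out from the wrist pictures where the tips really stand when open.

```bash
python3 - <<'E'
from h import *
c=info('wrist');K=np.array(c['intrinsics']);T=np.array(c['T_tool_cam'])
def r(u,v):
    d=np.array([u-K[0,2],v-K[1,2]]);n=np.linalg.norm(d);th=n/K[0,0];return T[:3,:3]@np.append(d/n*np.sin(th),np.cos(th))
o=T[:3,3]
for u,v in((171.5,240),(341,240),(157,240),(354,240)):
    d=r(u,v);s=(np.sign(u-256)*.0425-o[1])/d[1];print('open',o+s*d)
for v in (228,):
    for x in(.011,0,-.011):
        d=r(256,v);s=(x-o[0])/d[0];print('shut x',x,(o+s*d).round(4))
W=wcam();print([wproj(W,np.array([.5688,.0314,.0423])+np.array([a,0,-.011])).round() for a in(-.011,.011)])
E
```

```text
open [ 0.00616561 -0.0425     -0.03334551]
open [ 0.0063356  0.0425    -0.0336084]
open [ 0.01603579 -0.0425     -0.05383596]
open [ 0.01518684  0.0425     -0.05198716]
shut x 0.011 [ 0.011  -0.0001 -0.028 ]
shut x 0 [ 0.     -0.0001 -0.0029]
shut x -0.011 [-0.011  -0.      0.0221]
[array([256., 203.]), array([256., 235.])]
```

```bash
python3 - <<'E'
from h import *
x,y=proj('scene',(.58,.04,.05)).astype(int)
for z in(.031,.045,.06,.07,.085):
    p=proj('scene',(.569,.031,z));print(z,(p-[x-64,y-64])/.32+[400,0])
E
```

```text
0.031 [598.72095271 205.74899933]
0.045 [599.50610842 191.89837027]
0.06 [600.36505383 176.74604578]
0.07 [600.94815079 166.45985728]
0.085 [601.83896051 150.74542675]
```

Call:
{"api": "drive_tool", "payload": {"series": [[[0,0,-0.3,0,0,0],[0,0,-0.4,0,0,0],[0,0,-0.3,0,0,0],[0,0,0,0,0,0],[0,0,0,0,0,0]]]}}

```text
clock: 8.68
tcp_pos: [0.5686, 0.0314, 0.1617]
orientation: [-0.0, -0.0, 1.0, -0.0]
wrist_force: [-0.1, 0.4, 0.0]
finger_gap: -0.0001
grip_force: 0.0
```

```bash
python3 - <<'E'
from h import *
p=np.array(env.get_state()['tcp_pos']);print(p)
W=wcam();im=viewer.read_camera('wrist');b=viewer.read_camera('scene')
def mk(img,f,x0,y0,w):
    c=cv2.resize(img[y0:y0+w,x0:x0+w],(400,400),interpolation=2)
    for k,col in ((-.011,(255,0,0)),(0,(255,255,0)),(.015,(0,255,0)),(.03,(0,255,255))):
        q=[(((f(p+[a,0,k])-[x0,y0])+.5)*400/w).astype(int) for a in(-.011,.011)]
        cv2.line(c,tuple(map(int,q[0])),tuple(map(int,q[1])),col,1)
    return c
x,y=proj('scene',p).astype(int)
cv2.imwrite('pics/w3.png',np.hstack([mk(im,lambda X:wproj(W,X),196,150,120),mk(b,lambda X:proj('scene',X),x-32,y-40,64)])[:,:,::-1])
top=models.silhouettes('blue_pot_a','wrist');print([(r['location'],r['score']) for r in top], wproj(W,(.5685,.031,.06)))
E
```

```text
[0.56859496 0.03138671 0.16171167]
[([459.9, 189.2], 0.96), ([257.9, 180.5], 0.87), ([471.5, 97.2], 0.71)] [255.53422787 182.33774157]
```

View pics/w3.png

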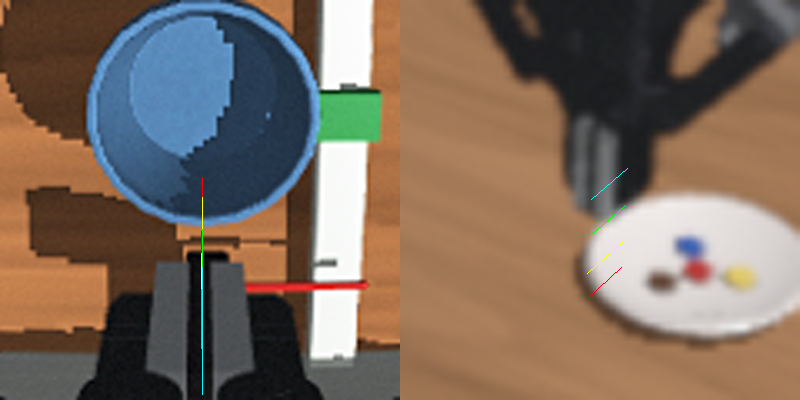

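Both views put the shut fingertips about 20 mm behind the reported TCP, at (605,210) in the right half; the text says 11 mm ahead. The red line, where the text would put the tips, is well below them, so I have to go lower. I'll do that in stages, watching the force.

Call:
{"api": "drive_tool", "payload": {"series": [[[0,0,0,0,0,0],[0,0,0,0,0,0],[0,0,0,0,0,0],[0,0,0.3,0,0,0],[0,0,0.3,0,0,0],[0,0,0.25,0,0,0],[0,0,0.15,0,0,0],[0,0,0.08,0,0,0],[0,0,0.05,0,0,0],[0,0,0,0,0,0]]], "jaw": 1}}

```text
clock: 10.07
tcp_pos: [0.5691, 0.0314, 0.0269]
orientation: [0.0, -0.0, 1.0, -0.0]
wrist_force: [1.1, 0.1, -0.7]
finger_gap: 0.0854
grip_force: 0.0
```

Call:
{"api": "drive_tool", "payload": {"series": [[[0,0,0.02,0,0,0],[0,0,0.02,0,0,0],[0,0,0.02,0,0,0],[0,0,0,0,0,0]]]}}

```text
clock: 10.58
tcp_pos: [0.5687, 0.0314, 0.0193]
orientation: [-0.0, -0.0, 1.0, -0.0]
wrist_force: [0.4, -0.8, -0.4]
finger_gap: 0.0852
grip_force: 0.0
```

```bash
python3 - <<'E'
from h import *
p=np.array(env.get_state()['tcp_pos']);print(p)
im=viewer.read_camera('wrist');b=viewer.read_camera('scene')
x,y=proj('scene',p).astype(int)
cv2.imwrite('pics/w4.png',np.hstack([cv2.resize(im[92:348,128:384],(400,400),interpolation=2),cv2.resize(b[y-70:y+40,x-55:x+55],(400,400),interpolation=2)])[:,:,::-1])
E
```

```text
[0.56874124 0.03137876 0.01930449]
```

View pics/w4.png

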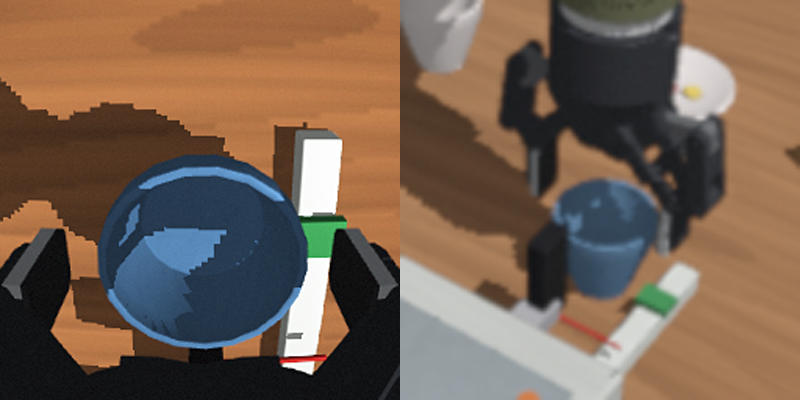

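No contact yet. The tips are only just below the rim, at (670,250) right, so I go about 9 mm lower and close.

Call:
{"api": "drive_tool", "payload": {"series": [[[0,0,0.025,0,0,0],[0,0,0.025,0,0,0],[0,0,0.025,0,0,0],[0,0,0,0,0,0]]]}}

```text
clock: 11.18
tcp_pos: [0.5686, 0.0314, 0.01]
orientation: [-0.0, -0.0, 1.0, -0.0]
wrist_force: [-0.4, -0.1, -0.2]
finger_gap: 0.0852
grip_force: 0.0
```

Call:
{"api": "drive_tool", "payload": {"series": [[[0,0,0,0,0,0],[0,0,0,0,0,0],[0,0,0,0,0,0],[0,0,0,0,0,0],[0,0,0,0,0,0]]], "jaw": -1, "grip_force": 35}}

```text
clock: 11.8
tcp_pos: [0.5694, 0.0314, 0.011]
orientation: [0.001, -0.0, 1.0, -0.0]
wrist_force: [-0.8, 2.2, 5.4]
finger_gap: 0.0642
grip_force: 39.2
```

Gripped at 64 mm. I lift and carry it above the white pot.

Call:
{"api": "drive_tool", "payload": {"series": [[[0,0,-0.1,0,0,0],[0,0,-0.25,0,0,0],[0,0,-0.35,0,0,0],[0,0,-0.3,0,0,0],[0,0,0,0,0,0]]]}}

```text
clock: 12.42
tcp_pos: [0.5709, 0.0312, 0.1337]
orientation: [0.003, -0.0, 1.0, -0.0]
wrist_force: [0.4, -0.8, -2.0]
finger_gap: 0.0644
grip_force: 39.5
```

Call:
{"api": "drive_tool", "payload": {"series": [[[0.09,-0.164,0,0,0,0],[0.179,-0.327,0,0,0,0],[0.179,-0.327,0,0,0,0],[0.179,-0.327,0,0,0,0],[0.179,-0.327,0,0,0,0],[0.179,-0.327,0,0,0,0],[0.09,-0.163,0,0,0,0],[0,0,0,0,0,0],[0,0,0,0,0,0]]]}}

```text
clock: 13.55
tcp_pos: [0.4391, -0.2036, 0.1295]
orientation: [-0.001, -0.0, 1.0, 0.001]
wrist_force: [-0.2, 1.4, -1.4]
finger_gap: 0.0645
grip_force: 39.5
```

```bash
python3 - <<'E'
from h import *
s=env.get_state();p=np.array(s['tcp_pos']);print(p,s['finger_gap'],s['wrist_force'])
im={c:viewer.read_camera(c) for c in('scene','top')}
def near(l,c,X): return min(models.silhouettes(l,c),key=lambda r:np.linalg.norm(np.array(r['location'])-proj(c,X)))['region']
z=p[2]-.0105
for n,l,X in(('held','blue_pot_a',(p[0],p[1],z)),('white','white_pot',(.44,-.204,0))):
    m={c:near(l,c,np.array(X)+[0,0,.04]) for c in im}
    print(n,[(c,m[c].sum(),np.round(fit({c:m[c]},POT,X,(.01,.01,.0001))[0],4)) for c in m], fit(m,POT,X,(.01,.01,.01)))
W=wcam();w=viewer.read_camera('wrist').copy()
for X in ((p[0],p[1],z),(.44,-.204,0)):
    for r,h in ((.033,.06),(.018,0)):cv2.polylines(w,[np.array([wproj(W,(X[0]+r*a,X[1]+r*b,X[2]+h)) for a,b in C]).round().astype(int)],True,(255,0,0))
b=im['scene'];x,y=proj('scene',p).astype(int)
cv2.imwrite('pics/w5.png',np.hstack([cv2.resize(w[92:348,128:384],(400,400),interpolation=2),cv2.resize(b[y-50:y+70,x-60:x+60],(400,400),interpolation=2)])[:,:,::-1])
E
```

```text
[ 0.43912885 -0.20356507  0.12948451] 0.06447334346592638 [-0.24957487  1.42477841 -1.41170847]
held [('scene', np.int64(436), array([ 0.4383, -0.2062,  0.1189])), ('top', np.int64(399), array([ 0.4391, -0.2036,  0.119 ]))] (array([ 0.34762512, -0.28419012,  0.05345358]), np.float64(1.1462620474081793))
white [('scene', np.int64(495), array([ 0.4407, -0.2026,  0.    ])), ('top', np.int64(369), array([ 0.44 , -0.204,  0.   ]))] (array([ 0.43996559, -0.2034168 , -0.00064171]), np.float64(1.0406016876605113))
```

View pics/w5.png

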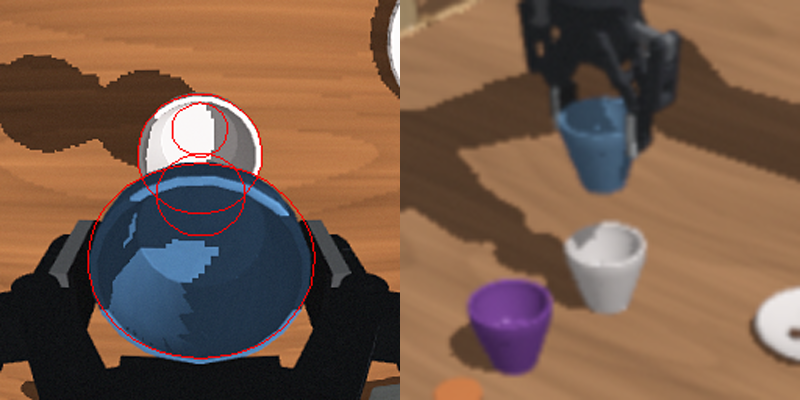

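The pot hangs straight in the grip and lines up with the white pot; both ring sets match. I lower it into the nest.

Call:
{"api": "drive_tool", "payload": {"series": [[[0,0,0.2,0,0,0],[0,0,0.25,0,0,0],[0,0,0.12,0,0,0],[0,0,0.08,0,0,0],[0,0,0.06,0,0,0],[0,0,0.04,0,0,0],[0,0,0,0,0,0],[0,0,0,0,0,0]]]}}

```text
clock: 14.9
tcp_pos: [0.4404, -0.2044, 0.0409]
orientation: [0.0, -0.0, 1.0, -0.0]
wrist_force: [-0.5, 0.4, -2.0]
finger_gap: 0.0646
grip_force: 39.5
```

Call:
{"api": "drive_tool", "payload": {"series": [[[0,0,0.01,0,0,0],[0,0,0.01,0,0,0],[0,0,0,0,0,0]]]}}

```text
clock: 15.28
tcp_pos: [0.44, -0.2041, 0.038]
orientation: [-0.0, -0.0, 1.0, -0.0]
wrist_force: [-0.4, -0.6, -1.4]
finger_gap: 0.0646
grip_force: 39.5
```

Call:
{"api": "drive_tool", "payload": {"series": [[[0,0,0.01,0,0,0],[0,0,0.006,0,0,0],[0,0,0,0,0,0]]]}}

```text
clock: 15.65
tcp_pos: [0.4406, -0.2044, 0.0371]
orientation: [0.001, -0.0, 1.0, -0.0]
wrist_force: [-1.6, 1.1, 6.9]
finger_gap: 0.0642
grip_force: 40.2
```

It's seated (6.9 N upward). I release it, rise and go over pot b.

Call:
{"api": "drive_tool", "payload": {"series": [[[0,0,0,0,0,0],[0,0,0,0,0,0],[0,0,0,0,0,0],[0,0,0,0,0,0],[0,0,-0.15,0,0,0],[0,0,-0.3,0,0,0],[0,0,-0.4,0,0,0],[0,0,-0.15,0,0,0],[0,0,0,0,0,0]]], "jaw": 1}}

```text
clock: 16.77
tcp_pos: [0.4412, -0.2049, 0.1576]
orientation: [0.001, -0.0, 1.0, -0.001]
wrist_force: [-0.7, -0.5, -0.9]
finger_gap: 0.0855
grip_force: 0.0
```

Call:
{"api": "drive_tool", "payload": {"series": [[[-0.013,0.2,0,0,0,0],[-0.024,0.42,0,0,0,0],[-0.024,0.42,0,0,0,0],[-0.024,0.42,0,0,0,0],[-0.024,0.42,0,0,0,0],[-0.024,0.42,0,0,0,0],[-0.024,0.42,0,0,0,0],[-0.024,0.42,0,0,0,0],[-0.024,0.42,0,0,0,0],[-0.024,0.42,0,0,0,0],[0,0,0,0,0,0],[0,0,0,0,0,0]]]}}

```text
clock: 18.27
tcp_pos: [0.4662, 0.2729, 0.1546]
orientation: [-0.001, -0.001, 1.0, -0.001]
wrist_force: [0.5, -0.4, 0.5]
finger_gap: 0.0854
grip_force: 0.0
```

```bash
python3 - <<'E'
from h import *
s=env.get_state();p=np.array(s['tcp_pos']);print(p)
im={c:viewer.read_camera(c) for c in('scene','top')}
W=wcam();w=viewer.read_camera('wrist').copy()
r=[x for x in models.silhouettes('blue_pot_b','wrist')]
# wrist fit
def wfit(m,X):
    def cost(v):
        q=np.array([wproj(W,P+[v[0],v[1],0]) for P in POT]);k=np.zeros((384,512),np.uint8)
        cv2.fillConvexPoly(k,cv2.convexHull(np.round(q*16).astype(np.int32)),1,shift=4);k=k>0
        return 1-(k&m).sum()/(k|m).sum()
    return minimize(cost,X,method='Nelder-Mead',options=dict(initial_simplex=np.array([X,[X[0]+.006,X[1]],[X[0],X[1]+.006]])))
m=min(r,key=lambda a:np.linalg.norm(np.array(a['location'])-wproj(W,(.468,.274,.04))))['region']
f=wfit(m,[.468,.274]);print('b wrist',f.x,f.fun)
for l,X in(('blue_pot_a',(.44,-.204,.026)),('white_pot',(.44,-.204,0)),('blue_pot_a',(.468,.274,0))):
    mm={c:min(models.silhouettes(l,c),key=lambda r:np.linalg.norm(np.array(r['location'])-proj(c,np.array(X)+[0,0,.04])))['region'] for c in im}
    print(l,[(c,np.round(fit({c:mm[c]},POT,X,(.006,.006,.0001)),4) if 0 else (np.round((q:=fit({c:mm[c]},POT,X,(.006,.006,.0001)))[0],4),round(q[1],2))) for c in mm])
b=im['scene'];x,y=proj('scene',(.44,-.204,.05)).astype(int)
for rr,h in ((.033,.06),(.018,0)):cv2.polylines(w,[np.array([wproj(W,(f.x[0]+rr*a,f.x[1]+rr*b_,h)) for a,b_ in C]).round().astype(int)],True,(255,0,0))
cv2.imwrite('pics/w6.png',np.hstack([cv2.resize(w[92:348,128:384],(400,400),interpolation=2),cv2.resize(b[y-40:y+40,x-40:x+40],(400,400),interpolation=2)])[:,:,::-1])
E
```

```text
[0.46621396 0.27287718 0.154617  ]
b wrist [0.46913146 0.27414573] 0.019111323459149565
blue_pot_a [('scene', (array([ 0.4397, -0.2033,  0.026 ]), np.float64(0.28))), ('top', (array([ 0.44  , -0.2043,  0.0261]), np.float64(0.05)))]
white_pot [('scene', (array([ 4.457e-01, -1.987e-01, -2.000e-04]), np.float64(0.45))), ('top', (array([ 0.44 , -0.204,  0.   ]), np.float64(1.0)))]
blue_pot_a [('scene', (array([0.4693, 0.2739, 0.    ]), np.float64(0.04))), ('top', (array([ 0.4672,  0.2713, -0.    ]), np.float64(0.59)))]
```

View pics/w6.png

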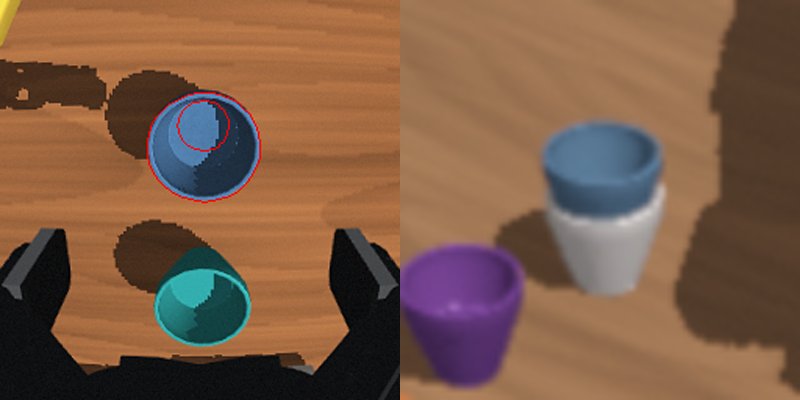

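Pot a is seated 26 mm up in the white pot, straight and upright at (602,165) right, and pot b is at (204,147) left with the fitted ring on it. Now I grip pot b.

Call:
{"api": "drive_tool", "payload": {"series": [[[-0.023,0.01,0.25,0,0,0],[0,0,0.35,0,0,0],[0,0,0.25,0,0,0],[0,0,0.15,0,0,0],[0,0,0.12,0,0,0],[0,0,0.08,0,0,0],[0,0,0,0,0,0],[0,0,0,0,0,0]]]}}

```text
clock: 19.77
tcp_pos: [0.4706, 0.2749, 0.0128]
orientation: [0.001, -0.0, 1.0, 0.0]
wrist_force: [-0.1, 0.3, 1.1]
finger_gap: 0.0856
grip_force: 0.0
```

Call:
{"api": "drive_tool", "payload": {"series": [[[0,0,0,0,0,0],[0,0,0,0,0,0],[0,0,0,0,0,0],[0,0,0,0,0,0],[0,0,0,0,0,0]]], "jaw": -1, "grip_force": 35}}

```text
clock: 20.4
tcp_pos: [0.4707, 0.2747, 0.0131]
orientation: [0.001, -0.0, 1.0, 0.0]
wrist_force: [-0.3, -1.7, 5.8]
finger_gap: 0.0639
grip_force: 38.3
```

Call:
{"api": "drive_tool", "payload": {"series": [[[0,0,-0.1,0,0,0],[0,0,-0.25,0,0,0],[0,0,-0.4,0,0,0],[0,0,-0.4,0,0,0],[0,0,-0.15,0,0,0],[0,0,0,0,0,0],[0,0,0,0,0,0]]]}}

```text
clock: 21.28
tcp_pos: [0.4692, 0.2744, 0.167]
orientation: [-0.001, -0.0, 1.0, -0.0]
wrist_force: [1.1, 0.2, -2.6]
finger_gap: 0.0636
grip_force: 39.2
```

Call:
{"api": "drive_tool", "payload": {"series": [[[0.016,-0.21,0,0,0,0],[0.025,-0.42,0,0,0,0],[0.025,-0.42,0,0,0,0],[0.025,-0.42,0,0,0,0],[0.025,-0.42,0,0,0,0],[0.025,-0.42,0,0,0,0],[0.025,-0.42,0,0,0,0],[0.025,-0.42,0,0,0,0],[0.025,-0.42,0,0,0,0],[0.025,-0.42,0,0,0,0],[0,0,0,0,0,0],[0,0,0,0,0,0]]]}}

```text
clock: 22.78
tcp_pos: [0.4403, -0.2034, 0.1668]
orientation: [-0.001, 0.0, 1.0, 0.001]
wrist_force: [0.6, 0.3, -2.7]
finger_gap: 0.0639
grip_force: 39.4
```

```bash
cat >> h.py <<'E'
def wfit(W,m,X):
    def cost(v):
        q=np.array([wproj(W,P+v) for P in POT]);k=np.zeros((384,512),np.uint8)
        cv2.fillConvexPoly(k,cv2.convexHull(np.round(q*16).astype(np.int32)),1,shift=4);k=k>0
        return 1-(k&m).sum()/(k|m).sum()
    X=np.array(X);r=minimize(cost,X,method='Nelder-Mead',options=dict(initial_simplex=np.vstack([X,X+np.diag([.006]*3)])));return r.x,r.fun
E
python3 - <<'E'
from h import *
ps=[]
for i in range(5): W=wcam();viewer.read_camera('wrist');ps.append(env.get_state()['tcp_pos'])
p=np.mean(ps,0);print('tcp',p,np.std(ps,0))
r=models.silhouettes('blue_pot_b','wrist');z=p[2]-.0125
for X in((p[0],p[1],z),(.44,-.204,.026)):
    a=min(r,key=lambda a:np.linalg.norm(np.array(a['location'])-wproj(W,np.array(X)+[0,0,.04])))
    print(a['location'],a['region'].sum(),wfit(W,a['region'],X))
viewer.read_camera('scene');viewer.read_camera('top')
for c in('scene','top'):
    a=min(models.silhouettes('blue_pot_b',c),key=lambda a:np.linalg.norm(np.array(a['location'])-proj(c,(p[0],p[1],z+.04))))['region']
    print(c,fit({c:a},POT,(p[0],p[1],z),(.006,.006,.0001)))
E
```

```text
tcp [ 0.44110017 -0.20281984  0.16763243] [3.21497022e-04 9.30522708e-05 3.58257627e-04]
[253.9, 253.6] 14506 (array([ 0.44073295, -0.20327186,  0.15281159]), np.float64(0.010621530870965512))
[256.2, 172.0] 2509 (array([ 0.44953389, -0.20392603, -0.05790855]), np.float64(0.36698113207547167))
scene (array([ 0.43711982, -0.20334324,  0.15522855]), np.float64(0.2556136573362042))
top (array([ 0.44110017, -0.20281984,  0.15513243]), np.float64(1.0))
```

Pot b is held at (0.4407, -0.2033) and pot a stands at (0.4400, -0.2042). I correct by 1 mm and lower it.

Call:
{"api": "drive_tool", "payload": {"series": [[[0.006,-0.008,0.2,0,0,0],[0,0,0.25,0,0,0],[0,0,0.13,0,0,0],[0,0,0.1,0,0,0],[0,0,0.08,0,0,0],[0,0,0.04,0,0,0],[0,0,0,0,0,0],[0,0,0,0,0,0]]]}}

```text
clock: 24.28
tcp_pos: [0.4411, -0.2054, 0.0726]
orientation: [0.0, -0.0, 1.0, -0.0]
wrist_force: [0.1, 0.4, -1.8]
finger_gap: 0.0634
grip_force: 39.4
```

Call:
{"api": "drive_tool", "payload": {"series": [[[0,0,0.01,0,0,0],[0,0,0.01,0,0,0],[0,0,0,0,0,0]]]}}

```text
clock: 24.65
tcp_pos: [0.4407, -0.2051, 0.0697]
orientation: [-0.0, -0.0, 1.0, -0.0]
wrist_force: [-0.2, -1.0, -0.3]
finger_gap: 0.0639
grip_force: 39.4
```

Call:
{"api": "drive_tool", "payload": {"series": [[[0,0,0.012,0,0,0],[0,0,0.008,0,0,0],[0,0,0,0,0,0]]]}}

```text
clock: 25.02
tcp_pos: [0.4408, -0.2051, 0.0673]
orientation: [0.0, -0.0, 1.0, 0.0]
wrist_force: [0.5, -0.4, -1.3]
finger_gap: 0.0637
grip_force: 39.5
```

Call:
{"api": "drive_tool", "payload": {"series": [[[0,0,0.008,0,0,0],[0,0,0.008,0,0,0],[0,0,0,0,0,0]]]}}

```text
clock: 25.4
tcp_pos: [0.4409, -0.2052, 0.0656]
orientation: [0.0, -0.0, 1.0, -0.0]
wrist_force: [1.3, -0.4, 0.9]
finger_gap: 0.0636
grip_force: 39.6
```

Contact is just beginning, so I release it and rise.

Call:
{"api": "drive_tool", "payload": {"series": [[[0,0,0,0,0,0],[0,0,0,0,0,0],[0,0,0,0,0,0],[0,0,0,0,0,0],[0,0,-0.15,0,0,0],[0,0,-0.3,0,0,0],[0,0,-0.4,0,0,0],[0,0,-0.15,0,0,0],[0,0,0,0,0,0]]], "jaw": 1}}

```text
clock: 26.52
tcp_pos: [0.4417, -0.2058, 0.187]
orientation: [0.001, -0.0, 1.0, -0.001]
wrist_force: [-0.1, 0.3, -0.6]
finger_gap: 0.0852
grip_force: 0.0
```

Call:
{"api": "drive_tool", "payload": {"series": [[[-0.13,0.16,0,0,0,-0.0056],[-0.249,0.304,0,0,0,0],[-0.249,0.304,0,0,0,0],[-0.249,0.304,0,0,0,0],[-0.249,0.304,0,0,0,0],[-0.249,0.304,0,0,0,0],[-0.249,0.304,0,0,0,0],[0,0,0,0,0,0],[0,0,0,0,0,0]]]}}

```text
clock: 27.65
tcp_pos: [0.6305, 0.0361, 0.1837]
orientation: [-0.002, -0.009, 1.0, -0.0]
wrist_force: [0.5, -0.1, -0.1]
finger_gap: 0.0855
grip_force: 0.0
```

```bash
python3 - <<'E'
from h import *
p=np.array(env.get_state()['tcp_pos']);print(p)
im={c:viewer.read_camera(c) for c in('scene','top')}
W=wcam();w=viewer.read_camera('wrist').copy()
for c in im:
    for r in models.silhouettes('blue_pot_a',c):
        if np.linalg.norm(np.array(r['location'])-proj(c,(.44,-.204,.09)))<25:print(c,r['region'].sum(),fit({c:r['region']},POT,(.44,-.204,.052),(.006,.006,.0001)))
for X in ((.636,.033,.092),(.636,.078,.03),(.58,.078,.022)):cv2.circle(w,tuple(wproj(W,X).round().astype(int)),1,(255,255,0),-1)
b=im['scene'];x,y=proj('scene',(.44,-.204,.05)).astype(int)
cv2.imwrite('pics/w7.png',np.hstack([cv2.resize(w[92:348,128:384],(400,400),interpolation=2),cv2.resize(b[y-40:y+40,x-40:x+40],(400,400),interpolation=2)])[:,:,::-1])
E
```

```text
[0.63046996 0.03614704 0.18372155]
scene 280 (array([ 0.43747888, -0.20907786,  0.05214444]), np.float64(0.47461006215550605))
scene 143 (array([ 0.45797395, -0.19348019,  0.05154294]), np.float64(0.7431429856115108))
top 389 (array([ 0.43766247, -0.20414355,  0.05205031]), np.float64(0.13145408875244213))
```

View pics/w7.png

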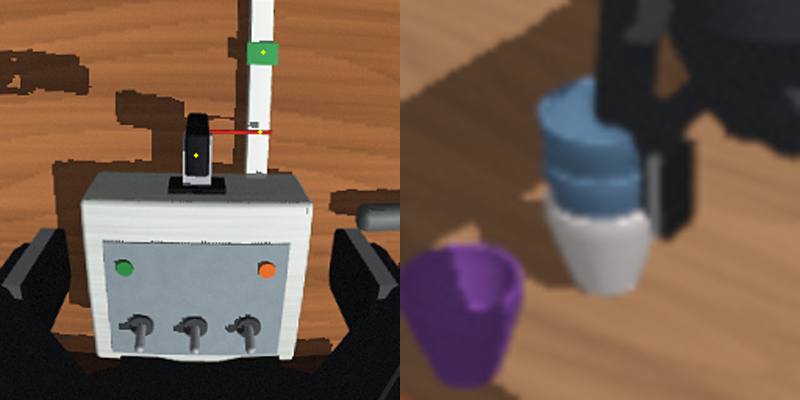

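The stack is straight (600,180 right), and the handle sits under the tool about 1.5 mm to +y of my dot (198 vs 195 left). I correct and descend on the handle.

Call:
{"api": "drive_tool", "payload": {"series": [[[-0.046,-0.013,0.25,0,0,0],[0,0,0.35,0,0,0],[0,0,0.25,0,0,0],[0,0,0.15,0,0,0],[0,0,0.1,0,0,0],[0,0,0.07,0,0,0],[0,0,0,0,0,0],[0,0,0,0,0,0]]]}}

```text
clock: 28.9
tcp_pos: [0.6377, 0.0347, 0.0459]
orientation: [0.001, -0.009, 1.0, -0.0]
wrist_force: [-0.1, -0.7, 0.3]
finger_gap: 0.0855
grip_force: 0.0
```

Call:
{"api": "drive_tool", "payload": {"series": [[[0,0,0,0,0,0],[0,0,0,0,0,0],[0,0,0,0,0,0],[0,0,0,0,0,0],[0,0,0,0,0,0],[0,0,0,0,0,0],[0,0,0,0,0,0]]], "jaw": -1, "grip_force": 70}}

```text
clock: 29.78
tcp_pos: [0.6372, 0.0338, 0.0454]
orientation: [0.0, -0.009, 1.0, -0.001]
wrist_force: [-2.1, -5.2, 4.0]
finger_gap: 0.0127
grip_force: 69.1
```

Gripped. I pull about 50 mm gently, then measure.

Call:
{"api": "drive_tool", "payload": {"series": [[[0.03,0,0,0,0,0],[0.05,0,0,0,0,0],[0.05,0,0,0,0,0],[0.05,0,0,0,0,0],[0.05,0,0,0,0,0],[0.05,0,0,0,0,0],[0.05,0,0,0,0,0],[0.05,0,0,0,0,0],[0.04,0,0,0,0,0],[0.02,0,0,0,0,0],[0,0,0,0,0,0],[0,0,0,0,0,0]]]}}

```text
clock: 31.28
tcp_pos: [0.588, 0.0337, 0.0454]
orientation: [0.003, -0.009, 1.0, 0.0]
wrist_force: [8.0, -1.3, -4.5]
finger_gap: 0.0126
grip_force: 68.3
```

```bash
cat > m2.py <<'E'
from h import *
s=env.get_state();print(s['tcp_pos'],s['wrist_force'],s['finger_gap'])
b=viewer.read_camera('scene');W=wcam();w=viewer.read_camera('wrist')
def blobs(im,f):
    a=im.astype(int);R,G,B=a[...,0],a[...,1],a[...,2]
    for n,k,X in(('red',(R>G*1.7)&(R>B*1.6),(.59,.075,.03)),('green',(G>R*1.4)&(G>B*1.25),(.58,.078,.022))):
        q=f(np.array(X));ys,xs=np.nonzero(k);j=np.hypot(xs-q[0],ys-q[1])<30;yield n,np.c_[xs[j],ys[j]]
for n,P in blobs(b,lambda X:proj('scene',X)):
    z={'red':.03,'green':.02}[n];Q=np.array([onz('scene',p,z) for p in P]);print('scene',n,len(P),Q.mean(0),Q[:,0].min(),Q[:,0].max())
T,K=W
for n,P in blobs(w,lambda X:wproj(W,X)):
    z={'red':.0315,'green':.022}[n];d=(P-K[:2,2]);r=np.linalg.norm(d,axis=1);D=np.c_[d/r[:,None]*np.sin(r/K[0,0])[:,None],np.cos(r/K[0,0])]@T[:3,:3].T
    Q=T[:3,3]+D*((z-T[2,3])/D[:,2])[:,None];print('wrist',n,len(P),Q.mean(0),Q.min(0)[:2],Q.max(0)[:2])
x,y=proj('scene',(.58,.07,.03)).astype(int);q=wproj(W,(.58,.07,.03)).astype(int);y0=min(q[1]-40,304)
cv2.imwrite('pics/m2.png',np.hstack([cv2.resize(w[y0:y0+80,q[0]-40:q[0]+40],(400,400),interpolation=2),cv2.resize(b[y-40:y+40,x-40:x+40],(400,400),interpolation=2)])[:,:,::-1])
E
python3 m2.py
```

```text
[0.5880145 0.0337218 0.0453889] [ 7.98719856 -1.32858475 -4.51899991] 0.012589087526580157
scene red 18 [0.58696947 0.06008151 0.03      ] 0.5858719470019286 0.588600665518772
scene green 34 [0.58344605 0.08074694 0.02      ] 0.573324899154863 0.5892445185389691
wrist red 197 [0.58675945 0.06893603 0.0315    ] [0.58455196 0.0548846 ] [0.60398995 0.08644336]
wrist green 767 [0.57992469 0.07760352 0.022     ] [0.57152894 0.06644882] [0.58878655 0.08916616]
```

The pointer is at x = 0.5865 and the mark's centre at 0.580, so about 6.5 mm more.

Call:
{"api": "drive_tool", "payload": {"series": [[[0.03,0,0,0,0,0],[0.024,0,0,0,0,0],[0,0,0,0,0,0],[0,0,0,0,0,0],[0,0,0,0,0,0]]]}}

```text
clock: 32.0
tcp_pos: [0.5818, 0.0337, 0.0454]
orientation: [0.003, -0.009, 1.0, 0.0]
wrist_force: [8.8, -2.1, -4.8]
finger_gap: 0.013
grip_force: 68.5
```

```bash
python3 m2.py
```

```text
[0.58177933 0.03367944 0.0453728 ] [ 8.75299878 -2.05706814 -4.79669801] 0.013000702803679381
scene red 18 [0.58057863 0.05933978 0.03      ] 0.57911363567919 0.5820080844967216
scene green 46 [0.5823364  0.07853187 0.02      ] 0.5746534845715713 0.5892445185389691
wrist red 186 [0.58048693 0.06907366 0.0315    ] [0.57834687 0.05561209] [0.60156561 0.08635968]
wrist green 609 [0.5791137  0.07763078 0.022     ] [0.57164534 0.06644616] [0.58938933 0.08909667]
```

View pics/m2.png

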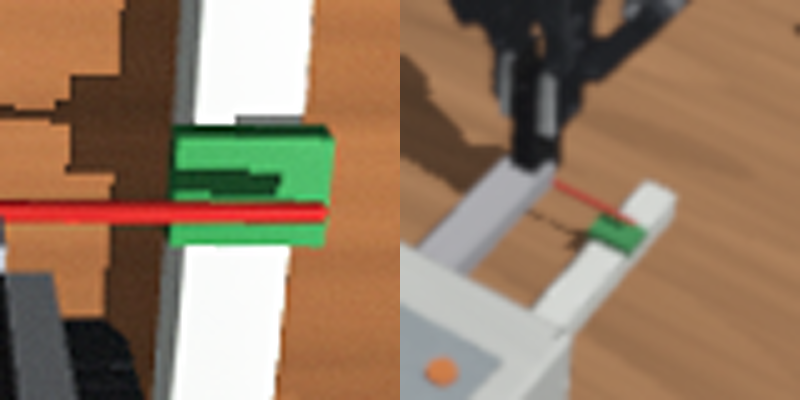

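The red pointer crosses over the green mark in both views ((250,212) left, (620,220) right) and measures within 1 mm of its centre. The grip is steady, so I hand in.

```bash
python3 -c "
from workcell import order
print(order.hand_in())"
```

```text
the job is handed in; nothing more can be done
None
```

Job handed in: both blue pots are released and nested in a straight stack in the white pot, and the slide is still gripped with its pointer within about 1 mm of the green mark's centre; the judged result was not shown.

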